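# Load the drill jig and latch it

### The arm

A 7-joint arm with a two-finger parallel gripper is mounted at the origin on a cart in front of the work surface, level with it; the furniture and walls round the work are solid. World frame = base frame: x ahead of the robot, y to its left, z up, the work surface at z = 0. Lengths are in mm, angles in rad, forces in N, time in s.
With the tool pointing down it reaches from about 425 to 825 mm from the base axis. Payload 3.6 kg.
Tool frame: the origin (TCP) lies on the mounting face of the last link; the fingertips stand 186 mm ahead of it and the grasp point (between the pads) lies 167 mm ahead of it (tip_extent is the distance from the TCP to the fingertips, in mm); z points along the fingers, y is the line along which they close (so a half turn about z gives the same grasp; the last joint's range is limited). The gripper opens to 93 mm and grips with 3 to 60 N. Pads are 15 mm wide; open, the fingers measure 128 mm over their backs; the gripper's body (75 mm by 188 mm) begins 65 mm behind the grasp point.
Start: joints at [1.141, 0.615, -0.013, 1.423, 0.008, 1.103, -0.04], TCP at [255.402, -597.7, 404.74] pointing down, gripper open.
Joint ranges: [-3.12, 3.12], [-0.3, 2.06], [-1.34, 1.32], [0.26, 2.42], [-1.36, 4.5], [0.01, 1.98], [-2.84, 2.84]. Speed limits (rad/s): [2.79, 2.79, 3.14, 3.14, 3.14, 3.14, 3.14].

### API

Orientations are given as a unit quaternion [x, y, z, w].
In Python, from bench import * gives the robot as it stands.
- The arm moves only by the tool apply_moves, never from a script. Its arguments are lists of equal length, an entry for each row: "delta_pos": the shift along the tool's x, y, z in m, a list of three; "twist": the turn, a rotation vector about the tool's x, y, z in degrees, a list of three; "gripper": the finger opening in m, from 0 to 0.093. A call has 1 to 5 rows; each row is the pose to reach, as a shift and turn from the pose commanded when the call began, along the tool's axes at that moment; what a row does not reach only later rows make up. A row lasts 1/8 s, in which the tool goes at most 62.5 mm and 10.7 degrees, less where a joint would pass 70% of its speed; a pose out of reach is approached as far as the arm can. A call with a gripper value outside its range is refused whole. The fingers move at their own pace and stop on an object; "newtons" is the grip in N (left out, the last holds). Time passes only in rows, so rows that repeat a pose let the fingers close. It gives the time, the measured TCP pose, the force, the opening and the grip force at its end, in the units of the state.
- read_state(): the state, without advancing time (a new reading comes with each control period).
- camera(name): name is "side" or "top" or "wrist"; returns a dict with "img" (420x560x3 uint8, red, green, blue), "intrinsics" (3x3 intrinsics, pixels), "world_to_cam" (4x4, takes a point from world to camera coordinates). Camera axes: x right, y up, looking along -z (the intrinsics and any distortion apply to the point x, -y, -z); pixel columns grow to the right and rows downward; lengths in mm; the calibration is good to about 2 mm. The wrist camera is an equidistant fisheye: a pixel r from the principal point sees the ray r / f radians off the axis. A picture is of the moment at which its call begins. There is no depth.
- sign_off(): hands the job in; it is judged then, once.
Trained networks look in the newest picture that a camera, given by its name, has taken for a name from the list of things; names that differ only in an ending like _2 or _b are one class to them, and where a whole thing is asked for, a point or a joint stands for the part that bears it (a point fixed in the world has none). Each returns a list of dicts, best first, with "p" (0 to 1); they miss things now and then, are a little off and sometimes report something else, mostly with a low value. They report only what shows in the picture. A call takes as long as a camera call. They do not tell look-alikes from the thing itself.
- search_frame(name, camera): "point" ([x, y, z] in mm, in the coordinates of the camera as it stood for that picture, good to about 4 mm: the middle of the surface that is visible of it).
- regions_of(name, camera): "pixels" (420x560 bool, what is visible of it).
- spot_point(name, camera): "point" ([x, y, z] in mm, in the coordinates of the camera as it stood for that picture, good to about 4 mm: a listed point, or the origin of a listed thing).
The state is a dict: "time": time; "joints": joint angles; "joint_velocities": joint speeds; "effort": joint torques, N m; "ee_pos": TCP position; "orientation": TCP orientation; "ft_force": force on the tool from outside, world axes, zero at the start; "torque": the same for the moment, N m; "gripper_width": finger opening in mm; "gripper_force": force on a finger pad.
Only numpy, scipy, OpenCV 4.12 (cv2) and the standard library are available. Lean on these libraries where they do the work, as an engineer would, in place of code of your own. Each camera call takes 0.05 s, during which the arm holds its last target. There are 200 camera calls.

### The job

Slide the loose flat metal blank lying on the jig's base plate lengthwise into the jig's slot, under the two straps, until it is fully home against the back stop. Then swing the latch handle, with its upright black post, through its quarter turn to the end stop, so that its tongue closes behind the blank, and let go. Leave the tape roll, the carton and the spanner beside the jig where they are.

Things in the scene. Friction and masses are not known exactly. Their poses are not given: they have to be found in the camera images.
- jig: Drill jig fixed to the bench: dark steel base plate, x -160..+150, y -100..+100 mm in the jig's frame, top at z 8; origin on the bench surface. +x is the direction in which the blank is slid in, on the line y = 0; z up. A bright slot stands at the +x end; x < 25 is open plate with only the latch's tongue on it. The blank when home spans x 30..130, against the back stop (face at x 130).
- slot_mouth (a point): middle of the slot's mouth: x 55, y 0, z 15 mm in the jig's frame. Slot 63 mm wide, 14 mm high, its floor the base plate's top (z 8); side rails x 55..142, outer faces y +-47; in front of them lead-ins flare out to inner faces about y +-44 at x 25. Two straps roof it (x 55..80 and 105..130), tops at z 31, with brass drill bushes up to z 35
- slot_home (a point): where the blank's centre is when it is fully home: x 80, y 0, z 14 mm in the jig's frame; axes as the jig's
- blank_center (a point): centre of the loose blank, a plain aluminium slab 100 (its x) x 60 (its y) x 12 (z) mm, 0.18 to 0.35 kg, lying flat on the base plate in front of the slot, roughly lengthwise; either end may go in first
- latch (a joint): angle of the latch, rad: 0 = open, handle pointing along the jig's +x; grows clockwise seen from above; 1.571 = closed at the end stop, handle pointing along the jig's -y, away from the slot. Starts between 0 and 0.2. Friction about 0.12 N m: it stays where it is left
- latch_pivot (a point): the latch's upright pivot pin on the base plate: x 21, y -60, z 8 mm in the jig's frame; pin radius 8.5 mm. A tongue 14 mm wide (z 10.5 to 20.5 mm) reaches 44 mm from the pivot, opposite to the handle: open, it points to the jig's -x; closed, it lies across the slot's mouth 2 mm behind a blank that is home
- latch_grip (a point): middle of the latch's upright black grip post (14 mm diameter, z 46 to 88 mm over the bench), 75 mm from the pivot along the handle, which is a flat bar 14 mm wide from z 38 to 46 mm. Easily pushed by hand: about 2 N at the post
- tape: bystander: roll of masking tape, 106 mm across, 25 mm high, lying flat; origin under its centre
- carton: bystander: small carton, 61 x 76 x 45 mm; origin under its centre
- spanner: bystander: small spanner, 28 x 173 x 10 mm, lying flat; origin under its centre
Not all that is in view belongs to the job. What is meant by the part that bears blank_center is not red, and is the larger of those in its own colour.

How it is judged (in metres and radians):
On the way:
1. the blank is slid home against the back stop while the latch is still open (x of blank_center in the frame of slot_home above -0.005 m and y of blank_center in the frame of slot_home between -0.004 and 0.004 m and z of blank_center in the frame of slot_home below 0.004 m and angle between the x axis of blank_center and the x axis of jig, either way round below 0.08 rad and value of joint latch below 0.7 rad), for 0.1 s.
At the end, for the whole second after the job is handed in: the blank lies flat in the slot within 5 mm of fully home, within 4 mm of the slot's centre line and 0.08 rad of its direction, at rest; the latch is within 0.1 rad of its closed end stop (1.47 rad or more) (x of blank_center in the frame of slot_home between -0.005 and 0.004 m and y of blank_center in the frame of slot_home between -0.004 and 0.004 m and z of blank_center in the frame of slot_home below 0.004 m and angle between the x axis of blank_center and the x axis of jig, either way round below 0.08 rad and value of joint latch above 1.47 rad and linear speed of blank below 0.01 m/s); the robot touches nothing.
It fails at once if the tape roll, carton or spanner was shifted by more than 30 mm (distance of any of tape, carton, spanner from where it was at the start of the episode above 0.03 m).
It also fails if it takes over 54 s, if anything falls off the work surface, if the arm or the gripper's body presses on something with over 40 N, if the wrist force passes 120 N, or if a joint passes its speed limit or range.

## Working session

There is one attempt and no reset: what is moved stays moved. The work goes in short steps, Python scripts to look and compute and a tool call to move; the robot and the scene stay as the last step left them, time stands still between calls to the robot, and variables do not carry over. Pictures are saved under pics/ and viewed, at most 10 in all, crops included, and the job is handed in when it is done.

Besides the shell and the picture viewer there is one more tool, called as name(argument=value, ...), one argument or row to a line, values as JSON. apply_moves: Moves the arm, as the interface text tells. Its arguments: {"type":"object","properties":{"delta_pos":{"type":"array","items":{"type":"array","items":{"type":"number"}}},"twist":{"type":"array","items":{"type":"array","items":{"type":"number"}}},"gripper":{"type":"array","items":{"type":"number"}},"newtons":{"type":"number"}},"required":["delta_pos","twist","gripper"]}

```bash
mkdir -p pics; ls
cat > h.py <<'E'
from bench import *
import numpy as np, cv2
from scipy.spatial.transform import Rotation as R
def toW(p,c): return (np.linalg.inv(c['world_to_cam'])@np.r_[p,1])[:3]
def proj(P,c):
    q=(c['world_to_cam']@np.r_[P,1])[:3]; q=np.array([q[0],-q[1],-q[2]]); k=c['intrinsics']@(q/q[2]); return k[:2]
def ray(px,c):
    d=np.linalg.inv(c['intrinsics'])@np.array([px[0],px[1],1.]); M=np.linalg.inv(c['world_to_cam'])
    return M[:3,3], M[:3,:3]@np.array([d[0],-d[1],-d[2]])
def atz(px,z,c):
    o,d=ray(px,c); return o+d*(z-o[2])/d[2]
E
python3 - <<'E'
from h import *
for n in ("top","side"):
    c=camera(n); cv2.imwrite(f"pics/{n}0.png",c['img'][:,:,::-1])
    print(n,np.linalg.inv(c['world_to_cam'])[:3,3].round(),c['intrinsics'].round(1).tolist())
    for k in ("jig","slot_mouth","slot_home","blank_center","latch_pivot","latch_grip","tape","carton","spanner"):
        for d in spot_point(k,n)[:4]:
            if d['p']>.15:
                P=toW(d['point'],c); print(k,round(d['p'],2),P.round(),proj(P,c).round())
s=read_state();print(s['time'],s['ee_pos'],s['orientation'])
E
```

```text
pics
top [ 342. -165. 1079.] [[444.7, 0.0, 283.2], [0.0, 444.7, 216.1], [0.0, 0.0, 1.0]]
jig 0.91 [ 483. -240.   -2.] [303. 240.]
jig 0.17 [ 526. -204.   16.] [288. 221.]
slot_mouth 0.69 [ 528. -204.   15.] [288. 221.]
slot_home 0.89 [ 544. -189.   14.] [282. 214.]
blank_center 0.85 [507.  91.   3.] [167. 230.]
blank_center 0.76 [645.  27.  -2.] [195. 175.]
blank_center 0.75 [ 428. -303.   12.] [330. 261.]
blank_center 0.39 [ 494. -440.   -1.] [384. 235.]
latch_pivot 0.93 [ 537. -273.   10.] [316. 217.]
latch_grip 0.71 [ 595. -229.   70.] [300. 188.]
tape 0.77 [430. -75.   1.] [235. 261.]
tape 0.26 [ 480. -238.   -1.] [302. 241.]
carton 0.96 [657. -96.  -1.] [245. 171.]
spanner 0.7 [ 492. -442.    2.] [385. 236.]
side [386. 410. 994.] [[478.0, 0.0, 284.4], [0.0, 478.0, 213.7], [0.0, 0.0, 1.0]]
jig 0.62 [ 480. -242.   -1.] [310. 218.]
jig 0.57 [ 547. -191.   12.] [279. 228.]
slot_mouth 0.72 [ 528. -207.   16.] [289. 223.]
slot_home 0.97 [ 546. -192.   11.] [280. 228.]
blank_center 0.83 [ 428. -305.    8.] [335. 200.]
blank_center 0.81 [509.  89.   0.] [268. 343.]
blank_center 0.61 [649.  25.   5.] [213. 302.]
blank_center 0.4 [ 528. -208.   16.] [288. 223.]
latch_pivot 0.93 [ 536. -276.    5.] [291. 202.]
latch_grip 0.93 [ 597. -233.   62.] [262. 199.]
tape 0.92 [428. -74.   1.] [319. 282.]
tape 0.29 [ 494. -445.   -0.] [319. 157.]
carton 0.97 [657. -99.   5.] [226. 254.]
spanner 0.73 [ 497. -442.    1.] [318. 157.]
1.0 [ 255.41555687 -597.69818056  404.74122593] [ 9.79681799e-01  2.00558147e-01  3.39878661e-05 -2.56846145e-05]
```

```bash
python3 -c "
import cv2
a=cv2.imread('pics/top0.png')[130:330,130:430];cv2.imwrite('pics/topc.png',cv2.resize(a,(800,533),interpolation=cv2.INTER_CUBIC))"
```

```text
(no output)
```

View pics/topc.png

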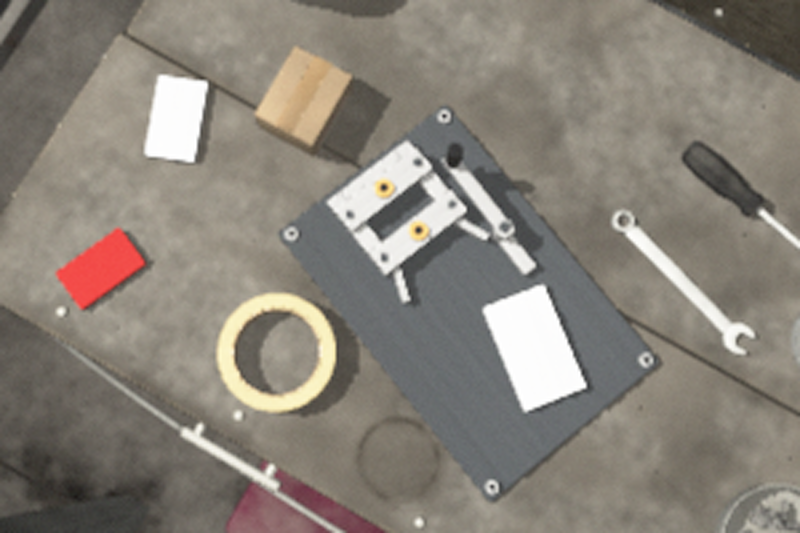

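View pics/side0.png

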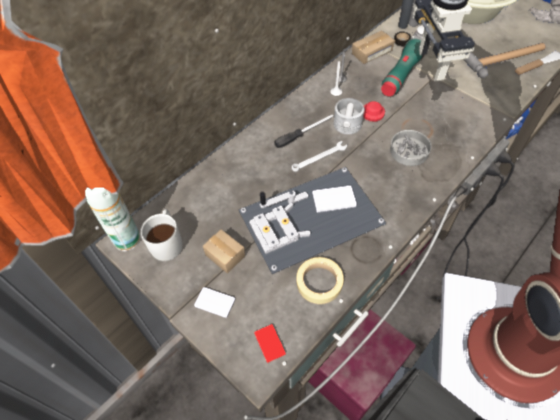

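The blank is the larger white slab on the plate, top px (330,261). The look-alikes are the red slab at (167,230) and the smaller white card at (195,175), and I'm rejecting both. Next I'll fit the plate, blank and latch geometry in both views.

```bash
cat >> h.py <<'E'
def rect(mask,z,c):
    cnt=max(cv2.findContours(mask.astype(np.uint8),0,1)[0],key=cv2.contourArea)[:,0]
    P=np.array([atz(p,z,c)[:2] for p in cnt+0.0]).astype(np.float32)
    return cv2.minAreaRect(P)
E
python3 - <<'E'
from h import *
for n in ("top","side"):
    c=camera(n); im=c['img']; hsv=cv2.cvtColor(im,cv2.COLOR_RGB2HSV)
    b=proj([428,-304,20],c).astype(int); j=proj([482,-241,8],c).astype(int)
    Y,X=np.mgrid[:420,:560]
    m=(im.min(2)>215)&(np.hypot(X-b[0],Y-b[1])<40)
    m=cv2.morphologyEx(m.astype(np.uint8),cv2.MORPH_OPEN,np.ones((3,3)))
    print(n,'blank',rect(m,20,c))
    for k,z in (("blank_center",20),("jig",8)):
        for d in regions_of(k,n)[:4]:
            px=d['pixels']; 
            if px.sum()>50: print(n,k,round(d['p'],2),px.sum(),rect(px,z,c))
    x=cv2.resize(im[j[1]-75:j[1]+75,j[0]-100:j[0]+100],(800,600),interpolation=cv2.INTER_CUBIC); cv2.imwrite(f"pics/{n}j.png",x[:,:,::-1]); print(j)
E
```

```text
top blank ((431.9485168457031, -302.1065673828125), (99.23982238769531, 59.53569030761719), 21.214155197143555)
top blank_center 0.91 493 ((502.6240234375, 86.22059631347656), (42.65904998779297, 69.73461151123047), 37.73325729370117)
top blank_center 0.72 1091 ((430.8160705566406, -302.3480224609375), (100.8231201171875, 62.594276428222656), 21.6624813079834)
top blank_center 0.64 578 ((640.688720703125, 21.557085037231445), (48.64875411987305, 78.02361297607422), 79.91357421875)
top jig 0.75 9191 ((477.2140197753906, -244.6107177734375), (309.28704833984375, 199.66632080078125), 38.36389923095703)
[303 239]
side blank ((431.53485107421875, -300.789794921875), (99.53231048583984, 64.71698760986328), 21.545324325561523)
side blank_center 0.84 863 ((430.99658203125, -300.83984375), (103.116455078125, 66.2004165649414), 20.90635108947754)
side blank_center 0.76 701 ((643.5748291015625, 30.55719566345215), (48.06061553955078, 79.27496337890625), 82.678955078125)
side blank_center 0.71 653 ((504.19781494140625, 92.58563232421875), (41.42247772216797, 70.61691284179688), 36.275272369384766)
side jig 0.89 7854 ((484.6961364746094, -251.64694213867188), (314.2557678222656, 226.7536163330078), 38.45298385620117)
[309 216]
```

View pics/topj.png

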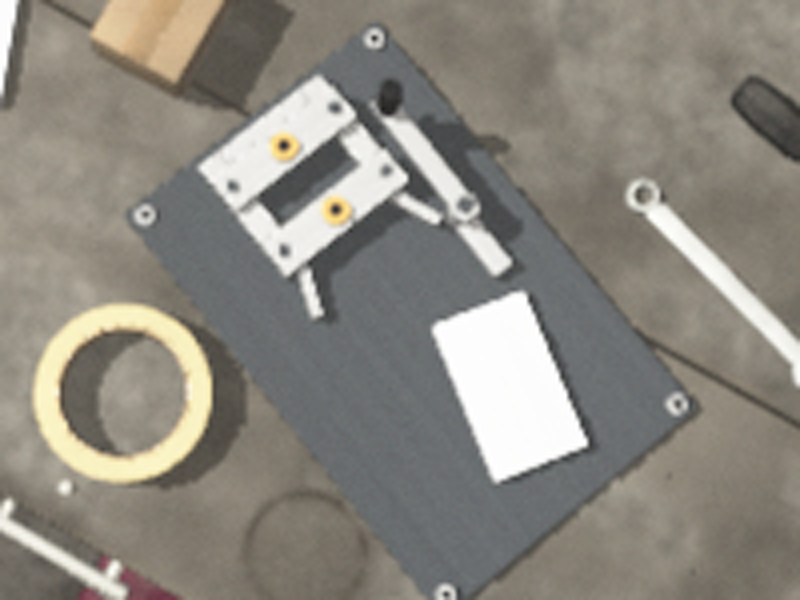

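```bash
cat >> h.py <<'E'
JO=np.array([481.1,-241.5]); JY=np.radians(38.4)
def J2W(x,y): return JO+np.array([x*np.cos(JY)-y*np.sin(JY), x*np.sin(JY)+y*np.cos(JY)])
def W2J(p):
    d=np.array(p[:2])-JO; return np.array([d[0]*np.cos(JY)+d[1]*np.sin(JY), -d[0]*np.sin(JY)+d[1]*np.cos(JY)])
def cmd(xy,tipz,yaw):
    "delta (m, tool axes) and twist (deg) to tip at world xy,tipz, tool x at yaw deg, tool down"
    s=read_state(); r=R.from_quat(s['orientation']); T=R.from_matrix(np.array([[np.cos(yaw*np.pi/180),np.sin(yaw*np.pi/180),0],[np.sin(yaw*np.pi/180),-np.cos(yaw*np.pi/180),0],[0,0,-1]]))
    d=r.inv().apply(np.array([xy[0],xy[1],tipz+186])-s['ee_pos'])/1000; t=(r.inv()*T).as_rotvec(degrees=True)
    print('t',round(s['time'],2),'d',d.round(4).tolist(),'tw',t.round(2).tolist(),'F',np.round(s['ft_force'],1),'w',round(s['gripper_width'],1))
def wproj(P,c):
    q=(c['world_to_cam']@np.r_[P,1])[:3]; q=np.array([q[0],-q[1],-q[2]]); K=c['intrinsics']
    r=np.hypot(q[0],q[1]); th=np.arctan2(r,q[2]); return np.array([K[0,2]+K[0,0]*th*q[0]/r, K[1,2]+K[1,1]*th*q[1]/r])
def watz(px,z,c):
    K=c['intrinsics']; u=(px[0]-K[0,2])/K[0,0]; v=(px[1]-K[1,2])/K[1,1]; th=np.hypot(u,v); s=np.sin(th)/max(th,1e-9)
    M=np.linalg.inv(c['world_to_cam']); d=M[:3,:3]@np.array([u*s,-v*s,-np.cos(th)]); o=M[:3,3]; return o+d*(z-o[2])/d[2]
E
python3 -c "
from h import *
cmd([396.6,-315.9],140,21.3)"
```

```text
t 1.3 d [0.2406, -0.2036, 0.0787] tw [-0.01, -0.0, 1.84] F [-0.5 -0.3 -0.3] w 93.1
```

apply_moves(
  delta_pos=[
    [0.04,-0.034,0.013],
    [0.09,-0.076,0.03],
    [0.14,-0.12,0.046],
    [0.19,-0.16,0.063],
    [0.24,-0.203,0.078],
  ],
  twist=[
    [0,0,0.5],
    [0,0,1],
    [0,0,1.8],
    [0,0,1.8],
    [0,0,1.8],
  ],
  gripper=[0.093,0.093,0.093,0.093,0.093],
)

```text
time: 1.92
ee_pos: [388.5, -332.4, 331.2]
orientation: [0.983, 0.185, 0.001, 0.0]
ft_force: [0.8, -1.3, -0.0]
gripper_width: 93.1
gripper_force: 0.0
```

apply_moves(
  delta_pos=[
    [0,0,0],
    [0,0,0],
  ],
  twist=[
    [0,0,0],
    [0,0,0],
  ],
  gripper=[0.093,0.093],
)

```text
time: 2.17
ee_pos: [387.7, -334.5, 331.6]
orientation: [0.983, 0.185, -0.0, 0.001]
ft_force: [-0.3, -0.2, -0.6]
gripper_width: 93.1
gripper_force: 0.0
```

Run:
```python
from h import *
c=camera("wrist"); im=c['img'].copy()
for k in ("jig","slot_mouth","slot_home","blank_center","latch_pivot","latch_grip"):
    for d in spot_point(k,"wrist")[:2]:
        if d['p']>.15: P=toW(d['point'],c); print(k,round(d['p'],2),P.round(1),wproj(P,c).round(),'jig',W2J(P).round(1))
m=im.min(2)>215
for k in ("blank_center",):
    for d in regions_of(k,"wrist")[:2]:
        px=d['pixels']; cnt=max(cv2.findContours(px.astype(np.uint8),0,1)[0],key=cv2.contourArea)[:,0]
        P=np.array([watz(p,20,c)[:2] for p in cnt]).astype(np.float32); print(k,d['p'],px.sum(),cv2.minAreaRect(P))
for x,y,z in [(-160,-100,8),(-160,100,8),(150,100,8),(150,-100,8),(55,-47,31),(55,47,31),(130,-47,31),(130,47,31),(21,-60,46)]:
    u=wproj([*J2W(x,y),z],c); 
    if abs(u).max()<2000: cv2.circle(im,tuple(int(v) for v in u.round()),3,(255,0,255),1)
cv2.imwrite("pics/w1.png",im[:,:,::-1]); cmd([396.6,-315.9],140,21.3)
```

```text
jig 0.58 [ 484.2 -243.1    2.8] [228.  74.] jig [ 1.5 -3.2]
slot_mouth 0.74 [ 523.7 -204.9   16.1] [204.  22.] jig [56.1  2.2]
slot_home 0.72 [ 434.7 -307.2   19. ] [272. 147.] jig [-77.2 -22.6]
blank_center 0.83 [510.   89.8   7.6] [ 4. -0.] jig [228.5 241.7]
blank_center 0.82 [ 434.1 -305.    15.3] [270. 146.] jig [-76.3 -20.5]
latch_pivot 0.65 [ 539.  -278.1   10.4] [284.  32.] jig [ 22.6 -64.6]
latch_grip 0.6 [ 483.9 -240.7    3.5] [226.  73.] jig [ 2.7 -1.1]
blank_center 0.94 7281 ((434.305908203125, -302.59442138671875), (100.96562957763672, 60.56053161621094), 21.81104850769043)
blank_center 0.8 305 ((495.8935852050781, 54.83234405517578), (26.063180923461914, 53.10310745239258), 3.0274574756622314)
t 2.58 d [0.0155, -0.0142, 0.0054] tw [0.02, -0.0, -0.05] F [-0.9 -0.2 -0.8] w 92.9
```

View pics/w1.png

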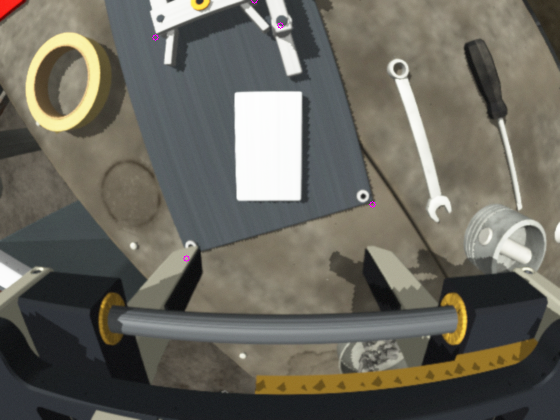

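```bash
python3 -c "
from h import *
cmd([396.3,-317.2],11.5,21.7)"
```

```text
t 2.58 d [0.0147, -0.0131, 0.1339] tw [0.02, -0.0, -0.45] F [-0.9 -0.2 -0.8] w 92.9
```

apply_moves(
  delta_pos=[
    [0.015,-0.013,0.03],
    [0.015,-0.013,0.08],
    [0.015,-0.013,0.11],
    [0.015,-0.013,0.125],
    [0.015,-0.013,0.134],
  ],
  twist=[
    [0,0,-0.4],
    [0,0,-0.4],
    [0,0,-0.4],
    [0,0,-0.4],
    [0,0,-0.4],
  ],
  gripper=[0.093,0.093,0.093,0.093,0.093],
)

```text
time: 3.2
ee_pos: [397.1, -316.8, 196.9]
orientation: [0.982, 0.188, 0.0, 0.0]
ft_force: [0.4, -0.4, 1.0]
gripper_width: 93.2
gripper_force: 0.0
```

apply_moves(
  delta_pos=[
    [0,0,0],
    [0,0,0],
  ],
  twist=[
    [0,0,0],
    [0,0,0],
  ],
  gripper=[0.093,0.093],
)

```text
time: 3.45
ee_pos: [397.3, -316.8, 198.2]
orientation: [0.982, 0.189, 0.001, 0.001]
ft_force: [0.0, -0.4, 0.5]
gripper_width: 92.5
gripper_force: 0.0
```

```bash
python3 -c "
from h import *
cmd([396.3,-317.2],11,21.7)"
```

```text
t 3.45 d [-0.0011, 0.0001, 0.0012] tw [0.1, -0.06, 0.03] F [ 0.  -0.4  0.5] w 92.5
```

Height is good, so I'll close on the blank.

apply_moves(
  delta_pos=[
    [0,0,0.001],
    [0,0,0.001],
    [0,0,0.001],
    [0,0,0.001],
    [0,0,0.001],
  ],
  twist=[
    [0,0,0],
    [0,0,0],
    [0,0,0],
    [0,0,0],
    [0,0,0],
  ],
  gripper=[0.05,0.05,0.05,0.05,0.05],
  newtons=30,
)

```text
time: 4.08
ee_pos: [397.0, -316.6, 196.4]
orientation: [0.982, 0.189, 0.0, 0.0]
ft_force: [-0.3, -1.0, 1.0]
gripper_width: 59.6
gripper_force: 30.0
```

```bash
python3 -c "
from h import *
s=read_state();print(W2J(s['ee_pos']))
cmd(J2W(-125,0),11,38.4)"
```

```text
[-112.56178049   -6.66955379]
t 4.08 d [-0.0138, -0.0028, -0.0006] tw [0.03, -0.01, -16.66] F [-0.3 -1.   1. ] w 59.6
```

apply_moves(
  delta_pos=[
    [-0.003,-0.001,0],
    [-0.006,-0.002,0],
    [-0.009,-0.003,0],
    [-0.01,-0.003,0],
    [-0.01,-0.003,0],
  ],
  twist=[
    [0,0,-5],
    [0,0,-10],
    [0,0,-14],
    [0,0,-16.7],
    [0,0,-16.7],
  ],
  gripper=[0.05,0.05,0.05,0.05,0.05],
)

```text
time: 4.7
ee_pos: [386.8, -317.5, 196.4]
orientation: [0.944, 0.329, 0.0, 0.0]
ft_force: [1.7, -0.1, 0.1]
gripper_width: 59.7
gripper_force: 30.0
```

```bash
cat > look.py <<'E'
from h import *
import sys
s=read_state();print('jig tool',W2J(s['ee_pos']),'z',s['ee_pos'][2])
for n in ("wrist","top"):
    c=camera(n); f=watz if n=="wrist" else atz
    for k,z in (("blank_center",20),("jig",8)):
        for d in regions_of(k,n)[:3]:
            cnt=max(cv2.findContours(d['pixels'].astype(np.uint8),0,1)[0],key=cv2.contourArea)[:,0]
            r=cv2.minAreaRect(np.array([f(p,z,c)[:2] for p in cnt]).astype(np.float32)); J=W2J(r[0])
            if max(abs(J))<200: print(n,k,round(d['p'],2),'jigxy',J.round(1),np.round(r[1],1),round(r[2],1))
    for k in ("latch_grip","latch_pivot","slot_mouth","slot_home"):
        for d in spot_point(k,n)[:1]:
            if d['p']>.3: P=toW(d['point'],c); print(n,k,round(d['p'],2),W2J(P).round(1),P[2].round(1))
    cv2.imwrite(f"pics/{sys.argv[1]}{n}.png",c['img'][:,:,::-1])
E
python3 look.py a; python3 -c "
from h import *
cmd(J2W(-36,0),11,38.4)"
```

```text
jig tool [-121.0806057   -0.9723842] z 196.3889942025501
wrist blank_center 0.67 jigxy [-81.5  -2.1] [100.3  59.9] 37.7
wrist jig 0.75 jigxy [-52.1  -2.1] [175.1 199.3] 38.5
wrist latch_pivot 0.84 [ 21.9 -60.5] 9.4
top blank_center 0.57 jigxy [-62.7   0.4] [57.  60.8] 37.5
top jig 0.92 jigxy [-3.3  0.8] [307.5 199.8] 38.2
top jig 0.19 jigxy [-61.6  -1.2] [58.8 60.3] 39.8
top latch_grip 0.94 [100.  -62.1] 65.2
top latch_pivot 0.73 [ 20.1 -61.4] 9.2
top slot_mouth 0.94 [55.6 -1.7] 15.0
top slot_home 0.72 [82.   3.5] 16.3
t 5.4 d [0.0851, -0.0009, -0.0006] tw [0.04, -0.02, 0.04] F [ 1.7 -1.   0.3] w 60.0
```

View pics/awrist.png

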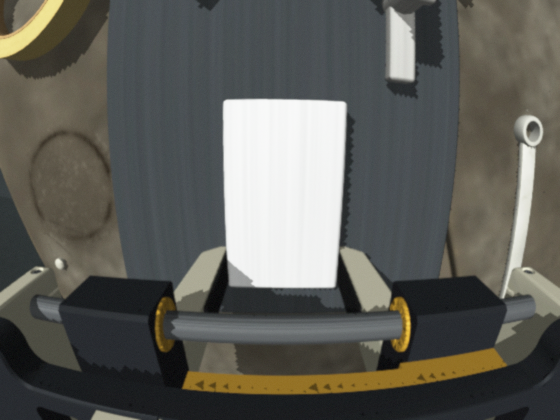

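apply_moves(
  delta_pos=[
    [0.015,0,0],
    [0.035,0,0],
    [0.055,0,0],
    [0.075,0,0],
    [0.085,0,0],
  ],
  twist=[
    [0,0,0],
    [0,0,0],
    [0,0,0],
    [0,0,0],
    [0,0,0],
  ],
  gripper=[0.05,0.05,0.05,0.05,0.05],
)

```text
time: 6.02
ee_pos: [452.0, -265.0, 196.4]
orientation: [0.944, 0.329, -0.002, -0.0]
ft_force: [-3.8, -3.9, 7.2]
gripper_width: 59.7
gripper_force: 30.0
```

```bash
python3 look.py b; python3 -c "
from h import *
cmd(J2W(-36,0),11,38.4)"
```

```text
jig tool [-37.39776303  -0.31242929] z 196.41224442021468
wrist blank_center 0.61 jigxy [ 1.1 -1.2] [99.4 59.7] 37.3
wrist jig 0.84 jigxy [29.8 -2.1] [176.4 200.4] 38.5
wrist jig 0.45 jigxy [-1.8 -1.2] [107.7  65.2] 37.6
wrist latch_pivot 0.98 [ 21.  -63.1] 11.6
wrist slot_mouth 0.76 [57.2 -1.1] 15.2
wrist slot_home 0.79 [85.  -0.7] 17.9
top blank_center 0.8 jigxy [28.9  2. ] [43.4 58.9] 40.2
top jig 0.8 jigxy [65.1 -0.5] [175.3 201.7] 39.5
top latch_grip 0.45 [ 98.5 -63.4] 69.3
top latch_pivot 0.61 [ 25.  -59.9] 10.2
top slot_mouth 0.78 [57.3 -1.3] 15.6
top slot_home 0.87 [84.6  1.2] 14.1
t 6.72 d [0.0005, -0.0002, -0.0006] tw [-0.07, 0.02, 0.02] F [-0.7  0.3  5. ] w 59.5
```

View pics/bwrist.png

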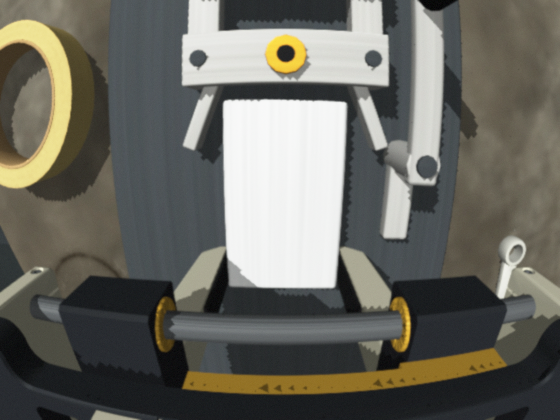

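apply_moves(
  delta_pos=[
    [0.004,0,0],
    [0.006,0,0],
    [0.006,0,0],
    [0.006,0,0],
    [0.006,0,0],
  ],
  twist=[
    [0,0,0],
    [0,0,0],
    [0,0,0],
    [0,0,0],
    [0,0,0],
  ],
  gripper=[0.05,0.05,0.067,0.067,0.067],
)

```text
time: 7.35
ee_pos: [457.9, -260.2, 195.9]
orientation: [0.944, 0.33, 0.0, -0.001]
ft_force: [0.5, 0.5, 0.3]
gripper_width: 67.0
gripper_force: 0.0
```

apply_moves(
  delta_pos=[
    [0,0,-0.03],
    [-0.02,0,-0.035],
    [-0.045,0,-0.035],
    [-0.045,0,-0.035],
    [-0.045,0,-0.035],
  ],
  twist=[
    [0,0,0],
    [0,0,0],
    [0,0,0],
    [0,0,0],
    [0,0,0],
  ],
  gripper=[0.067,0.067,0.03,0.025,0.025],
)

```text
time: 7.98
ee_pos: [423.5, -288.0, 231.2]
orientation: [0.944, 0.33, 0.001, -0.0]
ft_force: [0.1, -0.3, -0.8]
gripper_width: 41.6
gripper_force: 0.0
```

apply_moves(
  delta_pos=[
    [0,0,0.02],
    [0,0,0.034],
    [0,0,0.034],
  ],
  twist=[
    [0,0,0],
    [0,0,0],
    [0,0,0],
  ],
  gripper=[0.025,0.025,0.025],
)

```text
time: 8.35
ee_pos: [422.9, -287.8, 196.1]
orientation: [0.944, 0.33, -0.001, -0.001]
ft_force: [-0.6, 0.2, -0.1]
gripper_width: 25.3
gripper_force: 0.0
```

```bash
python3 look.py c; python3 -c "
from h import *
cmd(J2W(-30,0),11,38.4)"
```

```text
jig tool [-74.40598398  -0.15581505] z 196.11929084150518
wrist blank_center 0.65 jigxy [ 5.6 -1.3] [100.   61.1] 37.1
wrist blank_center 0.5 jigxy [ 27. -67.] [94.4 32.4] 38.5
wrist jig 0.88 jigxy [-14.1  -2. ] [192.1 200. ] 38.6
wrist jig 0.5 jigxy [ 29.4 -73.2] [105.3  33.7] 21.5
wrist latch_pivot 0.93 [ 21.7 -62.8] 12.4
wrist slot_mouth 0.6 [58.6 -0. ] 15.1
top blank_center 0.88 jigxy [8.8 1. ] [92.5 60.1] 38.7
top jig 0.71 jigxy [-118.7 -163.7] [143.   21.2] 43.6
top jig 0.6 jigxy [25.   0.3] [256.1 203.1] 37.7
top latch_grip 0.72 [ 97.4 -64.2] 68.3
top latch_pivot 0.79 [ 22.4 -59.3] 8.8
top slot_mouth 0.71 [59.2 -0. ] 17.3
top slot_home 0.61 [83.8  2.7] 16.8
t 9.05 d [0.0452, -0.0007, 0.0003] tw [0.0, -0.0, 0.03] F [-0.3  0.1  0.2] w 24.7
```

View pics/cwrist.png

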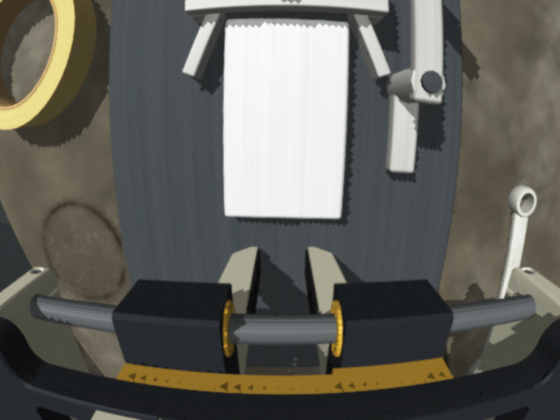

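apply_moves(
  delta_pos=[
    [0.015,0,0],
    [0.028,0,0],
    [0.04,0,0],
    [0.052,0,0],
    [0.06,0,0],
  ],
  twist=[
    [0,0,0],
    [0,0,0],
    [0,0,0],
    [0,0,0],
    [0,0,0],
  ],
  gripper=[0.025,0.025,0.025,0.025,0.025],
)

```text
time: 9.68
ee_pos: [470.3, -251.0, 197.3]
orientation: [0.944, 0.329, 0.0, 0.0]
ft_force: [-2.4, -2.4, 1.0]
gripper_width: 24.9
gripper_force: 1.7
```

```bash
python3 look.py d
```

```text
jig tool [-14.36706746  -0.75255943] z 197.28137668238736
wrist blank_center 0.8 jigxy [27.  -0.5] [60.2 59.9] 38.5
wrist jig 0.73 jigxy [ 53.  -16.7] [178.7 230.7] 38.6
wrist latch_grip 0.88 [ 94.5 -64.8] 67.2
wrist latch_pivot 0.79 [ 21.1 -65.1] 12.2
wrist slot_mouth 0.62 [56.8  0.6] 14.6
wrist slot_home 0.56 [83.3 -2. ] 17.3
top blank_center 0.73 jigxy [42.9 13.8] [25.7 36.1] 44.6
top jig 0.88 jigxy [86.8 -0.3] [134.7 207.5] 41.3
top latch_grip 0.64 [ 96.5 -62. ] 66.4
top latch_pivot 0.48 [100.3 -63.1] 67.4
top slot_mouth 0.95 [59.3 -0.2] 15.0
top slot_home 0.72 [81.6  1.9] 12.5
```

apply_moves(
  delta_pos=[
    [0.01,0,0],
    [0.018,0,0],
    [0.025,0,0],
    [0.03,0,0],
    [0.032,0,0],
  ],
  twist=[
    [0,0,0],
    [0,0,0],
    [0,0,0],
    [0,0,0],
    [0,0,0],
  ],
  gripper=[0.025,0.025,0.025,0.025,0.025],
)

```text
time: 11.0
ee_pos: [495.0, -231.4, 197.2]
orientation: [0.944, 0.329, -0.0, 0.0]
ft_force: [-2.1, -2.5, -1.1]
gripper_width: 25.2
gripper_force: 1.2
```

apply_moves(
  delta_pos=[
    [0.002,0,0],
    [0.004,0,0],
  ],
  twist=[
    [0,0,0],
    [0,0,0],
  ],
  gripper=[0.025,0.025],
)

```text
time: 11.25
ee_pos: [497.7, -229.2, 197.3]
orientation: [0.944, 0.329, -0.0, 0.0]
ft_force: [-1.0, -1.8, -1.2]
gripper_width: 25.3
gripper_force: 1.0
```

apply_moves(
  delta_pos=[
    [0.0015,0,0],
    [0.003,0,0],
  ],
  twist=[
    [0,0,0],
    [0,0,0],
  ],
  gripper=[0.025,0.025],
)

```text
time: 11.5
ee_pos: [499.5, -227.9, 197.3]
orientation: [0.944, 0.329, -0.001, 0.0]
ft_force: [-3.5, -5.0, 0.9]
gripper_width: 24.9
gripper_force: 2.8
```

apply_moves(
  delta_pos=[
    [0.0015,0,0],
    [0.003,0,0],
  ],
  twist=[
    [0,0,0],
    [0,0,0],
  ],
  gripper=[0.025,0.025],
)

```text
time: 11.75
ee_pos: [500.2, -227.6, 197.3]
orientation: [0.945, 0.328, -0.003, 0.0]
ft_force: [-5.7, -7.2, 4.4]
gripper_width: 25.2
gripper_force: 4.7
```

apply_moves(
  delta_pos=[
    [0.002,0,0],
    [0.004,0,0],
    [0.004,0,0],
  ],
  twist=[
    [0,0,0],
    [0,0,0],
    [0,0,0],
  ],
  gripper=[0.025,0.025,0.025],
)

```text
time: 12.12
ee_pos: [501.2, -227.1, 197.3]
orientation: [0.945, 0.327, -0.006, 0.0]
ft_force: [-10.4, -8.8, 5.0]
gripper_width: 24.9
gripper_force: 6.6
```

```bash
python3 look.py e
```

```text
jig tool [24.71285015 -1.18496429] z 197.26602481299113
wrist blank_center 0.58 jigxy [95.3 -0.7] [26.3 59.5] 38.1
wrist blank_center 0.41 jigxy [ -53.8 -147.1] [48.3 11.9] 41.1
wrist jig 0.67 jigxy [ 76.5 -16.3] [152.6 227.7] 38.1
wrist latch_grip 0.97 [ 97.9 -65.5] 68.0
wrist latch_pivot 0.81 [ 23.1 -63.9] 11.2
wrist slot_mouth 0.97 [55.6 -1.9] 14.5
wrist slot_home 0.77 [83.8 -2.7] 15.4
top jig 0.7 jigxy [-83.1 -26.6] [155.1 145.6] 38.4
top latch_pivot 0.66 [ 21.1 -58.9] 10.9
top slot_home 0.55 [81.8  0.9] 15.6
```

View pics/ewrist.png

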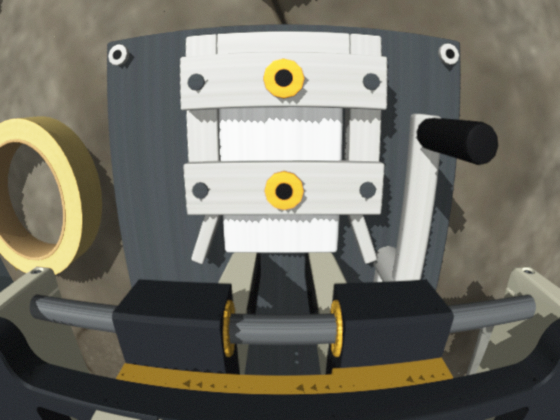

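The blank is against the back stop: the force is rising at tool x ≈ 24 and its edges are square in the slot. Next I'll back off and go to the latch post.

apply_moves(
  delta_pos=[
    [-0.02,0,0],
    [-0.04,0,-0.02],
    [-0.04,0,-0.07],
    [-0.02,0,-0.11],
    [0.0,0.02,-0.14],
  ],
  twist=[
    [0,0,0],
    [0,0,0],
    [0,0,0],
    [0,0,0],
    [0,0,0],
  ],
  gripper=[0.025,0.025,0.025,0.04,0.045],
)

```text
time: 13.45
ee_pos: [518.6, -236.3, 339.5]
orientation: [0.944, 0.331, 0.002, -0.001]
ft_force: [-0.1, -0.1, -0.5]
gripper_width: 40.4
gripper_force: 0.0
```

```bash
python3 look.py f; python3 -c "
from h import *
cmd(J2W(96,-62),110,38.4);cmd(J2W(96,-62),54,38.4);print(read_state()['joints'])"
```

```text
jig tool [ 32.5803024  -19.24881339] z 339.5239403728116
wrist blank_center 0.96 jigxy [95.2 -1. ] [25.7 60.8] 39.3
wrist jig 0.97 jigxy [26.6 -2. ] [253.5 199.7] 38.4
wrist latch_grip 0.72 [ 97.1 -63.4] 64.6
wrist latch_pivot 0.95 [ 24.7 -63. ] 12.8
wrist slot_mouth 0.76 [59.   0.6] 16.5
wrist slot_home 0.68 [83.4  1.1] 16.6
top blank_center 0.68 jigxy [-129.   -42.7] [101.2 196.6] 75.8
top blank_center 0.4 jigxy [101.8   4.7] [14.2 25.3] 63.8
top jig 0.87 jigxy [-94.7 -20.1] [131.8 161.2] 38.9
top slot_home 0.79 [86.5  0.1] 14.3
t 14.15 d [0.0653, 0.0415, 0.0409] tw [-0.03, 0.01, 0.03] F [-0.3  0.6 -0.2] w 44.9
t 14.15 d [0.0654, 0.0415, 0.0969] tw [-0.03, 0.01, 0.03] F [-0.3  0.6 -0.2] w 44.9
[ 0.44506294  0.56659691 -0.08030882  1.74272702  0.05799908  0.83518333
 -0.56180652]
```

View pics/fwrist.png

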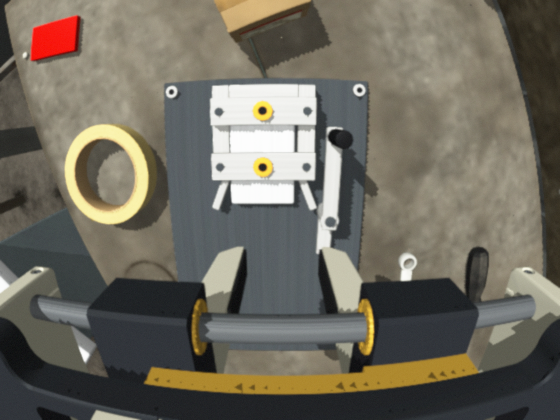

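apply_moves(
  delta_pos=[
    [0.03,0.02,0.01],
    [0.065,0.041,0.03],
    [0.065,0.041,0.05],
    [0.065,0.041,0.08],
    [0.065,0.041,0.097],
  ],
  twist=[
    [0,0,0],
    [0,0,0],
    [0,0,0],
    [0,0,0],
    [0,0,0],
  ],
  gripper=[0.045,0.045,0.045,0.045,0.045],
)

```text
time: 14.78
ee_pos: [594.1, -230.1, 238.6]
orientation: [0.944, 0.329, -0.001, -0.001]
ft_force: [0.6, 0.4, 0.3]
gripper_width: 45.2
gripper_force: 0.0
```

apply_moves(
  delta_pos=[
    [0,0,0],
    [0,0,0],
    [0,0,0],
    [0,0,0],
    [0,0,0],
  ],
  twist=[
    [0,0,0],
    [0,0,0],
    [0,0,0],
    [0,0,0],
    [0,0,0],
  ],
  gripper=[0.005,0.005,0.005,0.005,0.005],
  newtons=8,
)

```text
time: 15.4
ee_pos: [595.0, -230.5, 241.4]
orientation: [0.944, 0.329, 0.001, 0.001]
ft_force: [0.6, -0.3, 3.9]
gripper_width: 13.7
gripper_force: 8.0
```

```bash
python3 -c "
from h import *
s=read_state();print(W2J(s['ee_pos'])-[21,-60],s['ee_pos'],s['gripper_width'])
P=np.array([75*(np.cos(a)-1) for a in np.radians([9,18,27,36,45])]),np.array([75*np.sin(a) for a in np.radians([9,18,27,36,45])]);print(np.round(P,1))"
```

```text
[75.08321473 -2.10299651] [ 594.97492518 -230.48783649  241.44324828] 13.715958776955569
[[ -0.9  -3.7  -8.2 -14.3 -22. ]
 [ 11.7  23.2  34.   44.1  53. ]]
```

apply_moves(
  delta_pos=[
    [-0.0009,0.0117,0],
    [-0.0037,0.0232,0],
    [-0.0082,0.034,0],
    [-0.0143,0.0441,0],
    [-0.022,0.053,0],
  ],
  twist=[
    [0,0,9],
    [0,0,18],
    [0,0,27],
    [0,0,36],
    [0,0,45],
  ],
  gripper=[0.005,0.005,0.005,0.005,0.005],
)

```text
time: 16.02
ee_pos: [610.3, -284.8, 241.4]
orientation: [0.998, -0.059, -0.0, -0.001]
ft_force: [-2.0, 2.3, 4.8]
gripper_width: 13.6
gripper_force: 8.0
```

```bash
python3 -c "
from h import *
s=read_state();print(W2J(s['ee_pos'])-[21,-60],s['ee_pos'],s['gripper_width'])
for a in (60,75,88): cmd(J2W(21+75*np.cos(np.radians(a)),-60-75*np.sin(np.radians(a))),55,38.4-a)"
```

```text
[ 53.3413855  -54.17199013] [ 610.27853566 -284.79885509  241.39737762] 13.63364700761702
t 16.02 d [-0.0035, 0.0188, 0.0004] tw [-0.11, 0.04, 14.8] F [-2.   2.3  4.8] w 13.6
t 16.02 d [-0.0109, 0.037, 0.0003] tw [-0.11, 0.06, 29.8] F [-2.   2.3  4.8] w 13.6
t 16.02 d [-0.021, 0.0506, 0.0003] tw [-0.1, 0.07, 42.8] F [-2.   2.3  4.8] w 13.6
```

apply_moves(
  delta_pos=[
    [-0.001,0.0095,0],
    [-0.0035,0.0188,0],
    [-0.007,0.028,0],
    [-0.011,0.037,0],
    [-0.016,0.045,0],
  ],
  twist=[
    [0,0,7.5],
    [0,0,15],
    [0,0,22.5],
    [0,0,30],
    [0,0,37],
  ],
  gripper=[0.005,0.005,0.005,0.005,0.005],
)

```text
time: 16.65
ee_pos: [589.8, -327.3, 241.4]
orientation: [0.928, -0.372, 0.0, -0.002]
ft_force: [-0.2, 3.7, 5.5]
gripper_width: 13.4
gripper_force: 8.0
```

```bash
python3 -c "
from h import *
s=read_state();v=W2J(s['ee_pos'])-[21,-60];print(v,np.hypot(*v),np.degrees(np.arctan2(-v[1],v[0])),s['gripper_width'])
for a in (87,90,92): cmd(J2W(21+75*np.cos(np.radians(a)),-60-75*np.sin(np.radians(a))),55,38.4-a)"
```

```text
[ 10.93339049 -74.75598204] 75.55127978961856 81.67923411282155 13.387954512745203
t 16.65 d [-0.0008, 0.007, 0.0004] tw [-0.18, 0.03, 4.87] F [-0.2  3.7  5.5] w 13.4
t 16.65 d [-0.0013, 0.0109, 0.0003] tw [-0.18, 0.04, 7.87] F [-0.2  3.7  5.5] w 13.4
t 16.65 d [-0.0017, 0.0135, 0.0003] tw [-0.18, 0.04, 9.87] F [-0.2  3.7  5.5] w 13.4
```

apply_moves(
  delta_pos=[
    [-0.0005,0.004,0],
    [-0.001,0.007,0],
    [-0.001,0.0095,0],
    [-0.001,0.0115,0],
    [-0.001,0.0115,0],
  ],
  twist=[
    [0,0,3],
    [0,0,5],
    [0,0,7],
    [0,0,8],
    [0,0,8],
  ],
  gripper=[0.005,0.005,0.005,0.005,0.005],
)

```text
time: 17.27
ee_pos: [582.1, -334.1, 241.4]
orientation: [0.901, -0.434, 0.001, -0.002]
ft_force: [1.0, 4.1, 6.3]
gripper_width: 13.6
gripper_force: 8.0
```

apply_moves(
  delta_pos=[
    [0,0.002,0],
    [0,0.003,0],
  ],
  twist=[
    [0,0,0],
    [0,0,0],
  ],
  gripper=[0.005,0.005],
)

```text
time: 17.52
ee_pos: [581.4, -334.5, 241.4]
orientation: [0.901, -0.433, 0.002, -0.004]
ft_force: [6.0, 5.6, 3.6]
gripper_width: 13.6
gripper_force: 8.0
```

```bash
python3 -c "
from h import *
s=read_state();v=W2J(s['ee_pos'])-[21,-60];print(v,np.hypot(*v),np.degrees(np.arctan2(-v[1],v[0])),s['gripper_width'],s['ft_force'])"
```

```text
[ -0.17519138 -75.15587051] 75.15607470034348 90.13355854204599 13.566409820568381 [5.97239099 5.6296546  3.60714943]
```

The end stop is reached at 90.1° with the force rising, so I'll release and retreat.

apply_moves(
  delta_pos=[
    [0,0,0],
    [0,0,0],
    [0,0,0],
    [0,0,-0.03],
    [0,0,-0.08],
  ],
  twist=[
    [0,0,0],
    [0,0,0],
    [0,0,0],
    [0,0,0],
    [0,0,0],
  ],
  gripper=[0.045,0.045,0.045,0.045,0.045],
)

```text
time: 18.15
ee_pos: [577.0, -337.9, 318.5]
orientation: [0.9, -0.436, -0.003, 0.0]
ft_force: [0.4, -1.1, 0.3]
gripper_width: 45.1
gripper_force: 0.0
```

apply_moves(
  delta_pos=[
    [-0.02,0,-0.05],
    [-0.05,0,-0.1],
    [-0.05,0,-0.1],
    [-0.05,0,-0.1],
    [-0.05,0,-0.1],
  ],
  twist=[
    [0,0,0],
    [0,0,0],
    [0,0,0],
    [0,0,0],
    [0,0,0],
  ],
  gripper=[0.045,0.045,0.045,0.045,0.045],
)

```text
time: 18.77
ee_pos: [546.9, -299.0, 418.2]
orientation: [0.9, -0.435, -0.002, 0.0]
ft_force: [-0.4, -0.4, -0.7]
gripper_width: 44.5
gripper_force: 0.0
```

```bash
python3 look.py g
```

```text
jig tool [ 15.81871658 -85.90993001] z 418.1587390529861
wrist blank_center 0.89 jigxy [45.8 -2.6] [25.2 63.6] 37.6
wrist blank_center 0.2 jigxy [ 24.  -81.2] [ 18.7 123.1] 39.2
wrist jig 0.94 jigxy [ -2.7 -22.1] [311.3 239.8] 38.5
wrist latch_grip 0.58 [  23.7 -136.2] 65.1
wrist latch_pivot 0.65 [ 21.3 -65.5] 12.5
wrist slot_mouth 0.77 [57.7  1. ] 17.0
wrist slot_home 0.73 [84.   1.3] 16.4
```

View pics/gwrist.png

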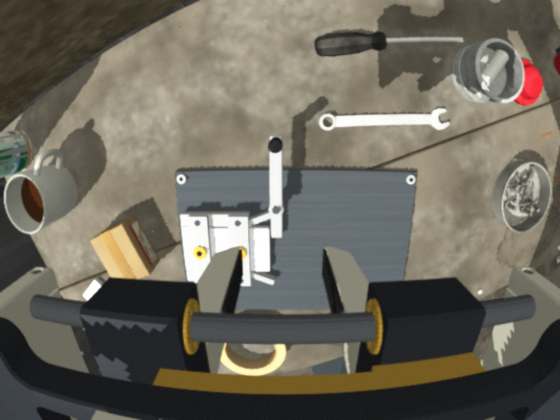

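The picture shows the latch closed, with the handle from (276,145) to (277,210) square to the plate. The tongue at (277,225) lies behind the blank's rear edge at column 270, and the bystanders are where they were.

```bash
python3 -c "
from bench import *
print(sign_off())"
```

```text
the job is handed in; nothing more can be done
None
```

The blank is fully home in the slot, the latch is swung to its end stop (about 90°) and released, and the job is handed in at about 19 s of the 54 s allowed; the sign-off call returned no verdict.

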